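# Refit the coffee mill's knob and hold it down to grind

### The arm

A 6-joint arm with a two-finger parallel gripper is mounted at the origin on a cart in front of the work surface, level with it; the furniture and walls round the work are solid. World frame = base frame: x ahead of the robot, y to its left, z up, the work surface at z = 0. Lengths are in m, angles in rad, forces in N, time in s.
With the tool pointing down it reaches from about 0.3 to 0.775 m from the base axis. Payload 14.6 kg.
Tool frame: the origin (TCP) lies at the very end of the fingers, on their centre line; the grasp point (between the pads) lies 19 mm behind it; z points along the fingers, y is the line along which they close (so a half turn about z gives the same grasp; the last joint's range is limited). The gripper opens to 94 mm and grips with 3 to 60 N. Pads are 16 mm wide; open, the fingers measure 119 mm over their backs; the gripper's body (75 mm by 177 mm) begins 78 mm behind the grasp point.
Start: joints at [-1.312, 0.3, 1.521, -0, 1.321, -0.067], TCP at [0.176, -0.521, 0.205] pointing down, gripper open.
Joint ranges: [-3.03, 3.03], [-0.79, 2.21], [0.23, 2.52], [-1.04, 4.18], [0, 3.07], [-2.55, 2.55]. Speed limits (rad/s): [2.22, 2.22, 2.57, 3.14, 3.14, 3.14].

### API

Orientations are given as [roll, pitch, yaw] about the fixed x, y, z axes, in that order (R = Rz(yaw) Ry(pitch) Rx(roll)).
In Python, from station import ctrl gives the robot as it stands.
- The arm moves only by the tool move_arm, never from a script. Its argument "increments" is a list of rows, each a list of 7 numbers: the opening, from 0 (shut) to 1 (fully open), then the shift along the tool's x, y, z in units of 50 mm (1.0 is 50 mm), then the turn, a rotation vector about the tool's x, y, z in rad. In form: [[claw, tx, ty, tz, rx, ry, rz], ...]. A call has 1 to 20 rows; each row shifts and turns the commanded pose from where the row before left it, along the tool's axes as they then stand; what a row does not reach is not made up. A row lasts 1/10 s, in which the tool goes at most 50 mm and 8.59 degrees, less where a joint would pass 70% of its speed; a pose out of reach is approached as far as the arm can. A call is refused whole if a number of a shift passes 1 or a number of a turn 0.15, either way. A call with a gripper value outside its range is refused whole. The fingers move at their own pace and stop on an object; "force" is the grip in N (left out, the last holds). Time passes only in rows, so rows that do not move let the fingers close. It gives the time, the measured TCP pose, the force, the opening and the grip force at its end, in the units of the state.
- ctrl.get_obs(): the state, without advancing time (a new reading comes with each control period).
- ctrl.camera(name): name is "scene" or "top"; returns a dict with "color" (480x640x3 uint8, blue, green, red), "K" (3x3 intrinsics, pixels), "pose" (4x4, takes a point from camera to world coordinates). Camera axes: x right, y down, z forward; pixel columns grow to the right and rows downward; lengths in m; the calibration is good to about 2 mm. A picture is of the moment at which its call begins. There is no depth.
- ctrl.hand_in(): hands the job in; it is judged then, once.
Trained networks look in a picture, given as the dict that the camera call returned (one of the last four; its "shot" number tells which), for a name from the list of things; names that differ only in an ending like _2 or _b are one class to them, and where a whole thing is asked for, a point or a joint stands for the part that bears it (a point fixed in the world has none). Each returns a list of dicts, best first, with "conf" (0 to 1); they miss things now and then, are a little off and sometimes report something else, mostly with a low value. They report only what shows in the picture. A call takes as long as a camera call.
- ctrl.cut_out(name, picture): "mask" (480x640 bool, what is visible of it) and "centre" ([row, column] in pixels, amid what is visible of it).
The state is a dict: "time_s": time; "qpos": joint angles; "joint_vel": joint speeds; "tau": joint torques, N m; "ee_pos": TCP position; "eef_rot": TCP orientation; "force": force on the tool from outside, world axes, zero at the start; "moment": the same for the moment, N m; "grip_width": finger opening in m; "grip_force": force on a finger pad.
Only numpy, scipy, OpenCV 4.12 (cv2) and the standard library are available. Lean on these libraries where they do the work, as an engineer would, in place of code of your own. Each camera call takes 0.05 s, during which the arm holds its last target. There are 200 camera calls.

### The job

The coffee mill has been cleaned and its metal control knob is still lying on the cork coaster. First swing the mill's lid latch across the filler lid until it is fully home in its catch, because the mill must never be started with the lid unlatched; then pick up the knob, turn it so that its bore matches the flat on the D-shaped shaft, and push it fully onto the shaft. Then press the knob, and the spring shaft with it, all the way down and finish like that, with the gripper still pressing the knob down (do not let go); leave the cup, stopper, glass and jigger standing where they are.

Things in the scene. Friction and masses are not known exactly. Their poses are not given: they have to be found in the camera images.
- latch_peg (a point): upright round black finger peg, 12 mm diameter with a 14 mm ball top, on the flat steel arm of the lid latch. Point on its axis, 33 mm above the mill's deck; the peg is bare from 17 to 52 mm above the deck. Push it sideways or pinch it from above; the arm swings with about 0.6 N at the peg and stays where it is left. Shut, the peg is 27 mm from the 20 mm high steel keeper
- latch_pivot (a point): point on the upright axis of the latch arm, 33 mm above the deck (deck: 88 mm above the worktop). Its axes are the mill's: x from the mill's front (drawer) to its back, y to its left, z up. The peg circles this axis at 95 mm: shut, it lies at -x from here (toward the mill's front); open, it has swung away toward +y (the mill's left)
- mill_latch (a joint): latch angle in rad: 0 = shut, arm across the lid and its end under the keeper (a hard stop); grows up to 1.5 as it is swung open to the mill's left
- mill_lid (a joint): filler lid of the mill, flat steel, beside the knob shaft on the mill's left half: 0 = shut (as it starts), grows as it is lifted
- shaft_top (a point): centre of the top of the upright D-shaped steel shaft on the mill's right half: 14 mm diameter, one flat 3.5 mm from the axis, top edge chamfered 2 mm, standing 24 mm above the deck (112 mm above the worktop). x points out through the flat, z up. It can be pushed down 5 mm on a spring (3 N to start, 7 N at the bottom); it turns, but only stiffly (0.4 N m), so turn the knob to suit it
- mill_shaft (a joint): how far the shaft is pushed down, in m: 0 = up, 0.005 = fully down (hard stop)
- mill_dial (a joint): angle of the shaft on the mill in rad, 0 = the flat faces the mill's back, positive counter-clockwise from above; between -0.7 and 0.7 and stiff. A flat steel tongue on the collar at the shaft's foot, reaching 24 mm from the axis, points the same way as the flat
- knob_center (a point): plain metal control knob, about 70 g, ribbed skirt,, upright on a cork coaster (94 mm across, 9 mm thick): skirt 48 mm diameter, 18 mm high; on it a bar grip 16 mm wide, 26 mm high, with parallel flanks (x = -21 to +13 mm) and one pointed end 28 mm from the axis with a dark line. Point on the axis, 22 mm above the underside. x along the bar to the pointed end, y across the bar, z up
- knob_bore (a point): centre of the knob's underside, axes as knob_center: the mouth of a D-shaped bore 16 mm in diameter and 16 mm deep, its flat 4.5 mm from the axis on the side of the bar's point. It goes on only with the point over the shaft's flat (within about 9 degrees). Fully on, this mouth is 16 mm below shaft_top; the skirt clears the mill even when pressed down
- espresso_cup: white espresso cup, 58 x 87 x 56 mm, standing loose to the right behind the mill; origin at its underside
- wine_stopper: wine stopper with a black ribbed plug on a round white cap, 41 x 41 x 56 mm, standing loose on the worktop near the coaster; origin at its underside
- shot_glass: small clear shot glass, 48 x 48 x 61 mm, standing loose to the left behind the mill; origin at its underside
- jigger: steel double-cone jigger, 47 x 47 x 94 mm, standing loose to the left behind the mill; origin at its underside

How it is judged:
On the way:
1. the lid latch is swung home into its catch while the knob is still off the shaft (value of joint mill_latch below 0.06 rad and distance between knob_center and shaft_top above 0.06 m), for 0.2 s.
At the end, for the whole second after the job is handed in: Latch within 0.06 rad of shut, lid shut; knob fully on the shaft (centre under 8.5 mm above the shaft's top, under 4 mm off-axis, point over the flat, upright within 0.12 rad); shaft down more than 3.5 of 5 mm and fingers on the knob with over 1 N through the last second (value of joint mill_latch below 0.06 rad and value of joint mill_lid below 0.05 rad and z of knob_center in the frame of shaft_top below 0.0085 m and horizontal distance between knob_center and shaft_top below 0.004 m and angle between the x axis of knob_center and the x axis of shaft_top, either way round below 0.25 rad and angle between knob_center's own z axis and vertical below 0.12 rad and value of joint mill_shaft above 0.0035 m and contact force between the fingers and knob above 1 N); the arm keeps its last pose, push and grip.
It fails at once if the shaft is pushed down while the lid latch is open (value of joint mill_shaft above 0.002 m and value of joint mill_latch above 0.08 rad).
It fails at once if the cup, the stopper, the glass or the jigger is moved more than 3 cm or knocked over (distance of any of espresso_cup, wine_stopper, shot_glass, jigger from where it was at the start of the episode above 0.03 m or angle between any of espresso_cup, wine_stopper, shot_glass, jigger's own z axis and vertical above 0.5 rad).
It also fails if it takes over 61 s, if anything falls off the work surface, if the arm or the gripper's body presses on something with over 40 N, if the wrist force passes 120 N, or if a joint passes its speed limit or range.

## Working session

There is one attempt and no reset: what is moved stays moved. The work goes in short steps, Python scripts to look and compute and a tool call to move; the robot and the scene stay as the last step left them, time stands still between calls to the robot, and variables do not carry over. Pictures are saved under pics/ and viewed, at most 10 in all, crops included, and the job is handed in when it is done.

Besides the shell and the picture viewer there is one more tool, called after "Request:" as a command line: name --pt "numbers of a row" for each row, then --argument value for the rest. move_arm: Moves the arm, as the interface text tells. Its arguments: {"type":"object","properties":{"increments":{"type":"array","items":{"type":"array","items":{"type":"number"}}},"force":{"type":"number"}},"required":["increments"]}

```bash
mkdir -p pics; ls; cat > h.py <<'E'
import numpy as np, cv2
from station import ctrl
def pix(P,c):
    T=np.linalg.inv(c["pose"]);p=T[:3,:3]@np.array(P,float)+T[:3,3];p=c["K"]@p;return p[:2]/p[2]
def at_z(uv,c,z):
    d=c["pose"][:3,:3]@np.linalg.inv(c["K"])@np.array([uv[0],uv[1],1.]);o=c["pose"][:3,3];return o+d*(z-o[2])/d[2]
def tri(uv1,c1,uv2,c2):
    A=[];b=[]
    for uv,c in((uv1,c1),(uv2,c2)):
        d=c["pose"][:3,:3]@np.linalg.inv(c["K"])@np.array([uv[0],uv[1],1.]);d/=np.linalg.norm(d);M=np.eye(3)-np.outer(d,d);A.append(M);b.append(M@c["pose"][:3,3])
    return np.linalg.lstsq(np.vstack(A),np.hstack(b),rcond=None)[0]
E
cat > look.py <<'E'
from h import *
np.set_printoptions(precision=4,suppress=True)
for n in("scene","top"):
    c=ctrl.camera(n);cv2.imwrite(f"pics/{n}0.png",c["color"]);print(n,c["K"].tolist(),c["pose"].round(3).tolist())
    for t in("latch_peg","mill_latch","mill_lid","shaft_top","mill_shaft","mill_dial","knob_center","espresso_cup","wine_stopper","shot_glass","jigger"):
        try:
            for r in ctrl.cut_out(t,c)[:2]: 
                ys,xs=np.nonzero(r["mask"]);print(t,round(r["conf"],2),r["centre"],len(xs),xs.min(),xs.max(),ys.min(),ys.max())
        except Exception as e: print(t,e)
print(ctrl.get_obs())
E
python3 look.py
```

```text
pics
scene [[554.5846809473483, 0.0, 320.2382946183832], [0.0, 554.5846809473483, 242.24074219197382], [0.0, 0.0, 1.0]] [[-0.741, -0.347, 0.575, -0.399], [-0.671, 0.395, -0.627, 0.981], [-0.009, -0.851, -0.526, 0.933], [0.0, 0.0, 0.0, 1.0]]
latch_peg 0.51 [270.0, 273.4] 196 264 286 257 284
mill_latch 0.62 [273.4, 271.4] 229 263 287 256 285
mill_lid 0.64 [266.3, 308.8] 667 286 329 254 279
espresso_cup 0.79 [225.4, 323.6] 353 315 341 218 237
shot_glass 0.8 [317.5, 184.8] 445 176 195 306 334
top [[461.4446449433965, 0.0, 312.4954291597759], [0.0, 461.4446449433965, 232.1950811277776], [0.0, 0.0, 1.0]] [[0.008, -0.999, 0.049, 0.432], [-1.0, -0.007, 0.011, 0.004], [-0.011, -0.049, -0.999, 1.127], [0.0, 0.0, 0.0, 1.0]]
latch_peg 0.91 [221.0, 241.2] 328 215 271 210 234
mill_latch 0.61 [223.2, 248.0] 404 215 272 209 235
mill_latch 0.48 [247.5, 451.6] 378 442 462 237 257
mill_lid 0.91 [240.1, 279.9] 1650 259 301 219 263
mill_dial 0.53 [243.5, 334.2] 53 333 340 242 250
knob_center 0.95 [246.5, 454.5] 370 442 462 237 257
knob_center 0.27 [173.7, 170.6] 532 155 186 159 184
espresso_cup 0.94 [174.2, 391.8] 571 379 403 159 192
wine_stopper 0.71 [290.8, 400.1] 231 394 410 284 301
shot_glass 0.92 [189.6, 148.8] 408 137 162 178 198
jigger 0.79 [172.2, 169.5] 505 156 186 159 183
{'time_s': 1.2, 'qpos': array([-1.3116,  0.2999,  1.521 ,  0.    ,  1.3207, -0.0666]), 'joint_vel': array([-0.0006,  0.0006, -0.001 , -0.    ,  0.0002,  0.    ]), 'tau': array([  0.    , -53.1657, -35.2915,   0.0709,   0.0214,  -0.    ]), 'ee_pos': array([ 0.176 , -0.5211,  0.2055]), 'eef_rot': array([ 3.1416, -0.    ,  0.3258]), 'force': array([-0.0071, -0.1197,  0.6877]), 'moment': array([0.0335, 0.0628, 0.0028]), 'grip_force': 0.0, 'grip_width': 0.09389226594249608}
```

```bash
python3 -c "
import cv2
a=cv2.imread('pics/top0.png');b=cv2.imread('pics/scene0.png')
cv2.imwrite('pics/t1.png',cv2.resize(a[190:310,200:360],None,fx=5,fy=5,interpolation=2))
cv2.imwrite('pics/t2.png',cv2.resize(a[140:320,130:490],(800,400),interpolation=2))
cv2.imwrite('pics/s1.png',cv2.resize(b[190:350,160:370],None,fx=3.7,fy=3.7,interpolation=2))"
```

```text
(no output)
```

View pics/t1.png

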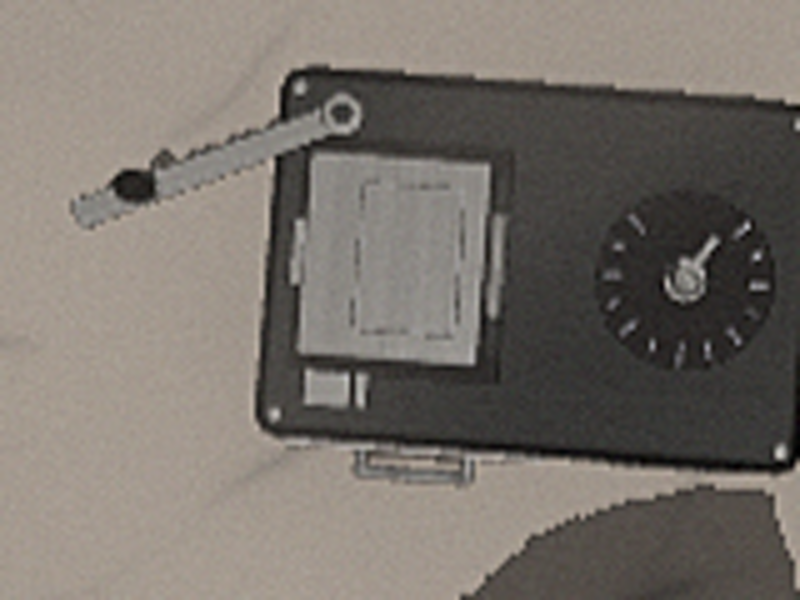

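View pics/t2.png

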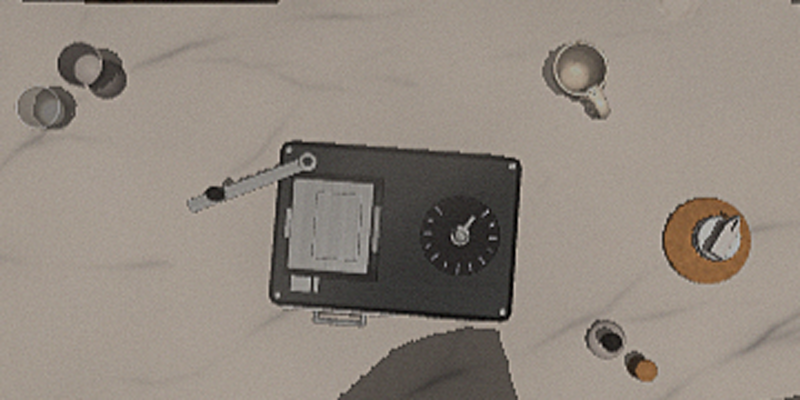

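View pics/s1.png

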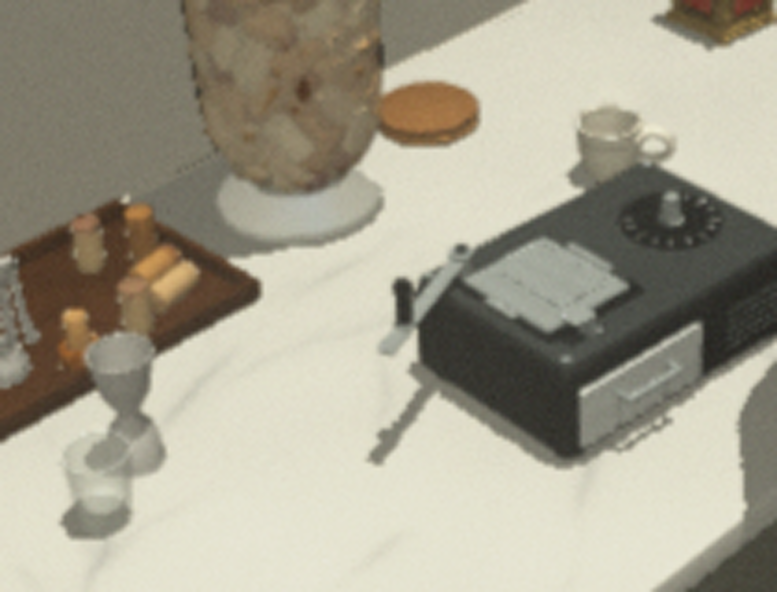

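```bash
python3 - <<'E'
from h import *
np.set_printoptions(precision=4,suppress=True)
c=ctrl.camera("top");c2=ctrl.camera("scene")
f=lambda x,y:(200+(x+.5)/5-.5,190+(y+.5)/5-.5)
s=lambda x,y:(160+(x+.5)/3.7-.5,190+(y+.5)/3.7-.5)
piv=at_z(f(342,113),c,.104);peg=at_z(f(133,186),c,.138);print("piv",piv,"peg",peg,np.linalg.norm((piv-peg)[:2]))
sh=at_z(f(687,280),c,.112);tip=at_z(f(716,238),c,.091);foot=at_z(f(687,283),c,.091);print("shaft",sh,"tongue",np.hypot(*(tip-sh)[:2]),np.degrees(np.arctan2(*(tip-sh)[1::-1])))
for a,b in(((310,70),(800,105)),((280,435),(780,468)),((310,152),(492,165)),((300,355),(475,367))):
    A=at_z(f(*a),c,.088);B=at_z(f(*b),c,.088);d=A-B;print("mill yaw",np.degrees(np.arctan2(-d[0],d[1])),A,B)
print("tri shaft",tri(f(687,280),c,s(673,194),c2),"peg",tri(f(133,184),c,s(402,282),c2))
print("lid notch keeper",at_z(f(328,387),c,.108))
K=ctrl.cut_out("knob_center",c)[0];m=K["mask"]
ys,xs=np.nonzero(m);print(at_z(K["centre"][::-1],c,.03),at_z((452,247),c,.03))
a=c["color"][225:270,430:480].copy();cv2.imwrite("pics/k1.png",cv2.resize(a,None,fx=12,fy=12,interpolation=2))
for n in("wine_stopper","espresso_cup"):
    r=ctrl.cut_out(n,c)[0];print(n,at_z(r["centre"][::-1],c,.03))
E
```

```text
piv [0.5259 0.1153 0.104 ] peg [0.4907 0.2012 0.138 ] 0.092906398756862
shaft [ 0.4526 -0.0384  0.112 ] tongue 0.023788334442027156 -35.45855620118856
mill yaw -3.720316037005971 [0.5468 0.1317 0.088 ] [ 0.5324 -0.09    0.088 ]
mill yaw -3.2817178470114925 [0.382  0.1431 0.088 ] [ 0.3692 -0.0815  0.088 ]
mill yaw -3.6909393349844013 [0.5096 0.1313 0.088 ] [0.5043 0.0489 0.088 ]
mill yaw -3.4561107968108673 [0.418  0.1346 0.088 ] [0.4132 0.0557 0.088 ]
tri shaft [ 0.4529 -0.0381  0.1133] peg [0.4929 0.2027 0.1368]
lid notch keeper [0.4043 0.1195 0.108 ]
[ 0.4541 -0.3073  0.03  ] [ 0.453  -0.3141  0.03  ]
wine_stopper [ 0.3435 -0.1908  0.03  ]
espresso_cup [ 0.6242 -0.1714  0.03  ]
```

View pics/k1.png

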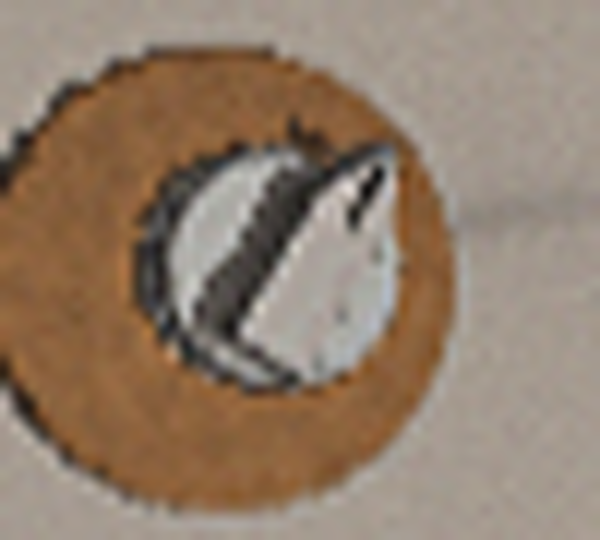

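Request:
move_arm --pt "0.5 0 0 0 0 0 0.134" --pt "0.5 0 0 0 0 0 0.134" --pt "0.5 0 0 0 0 0 0.134" --pt "0.5 0 0 0 0 0 0.134" --pt "0.5 0 0 0 0 0 0.134" --pt "0.5 0 0 0 0 0 0.134" --pt "0.5 0 0 0 0 0 0.134" --pt "0.5 -0.17 -0.86 0 0 0 0" --pt "0.5 -0.17 -0.86 0 0 0 0" --pt "0.5 -0.17 -0.86 0 0 0 0" --pt "0.5 -0.17 -0.86 0 0 0 0" --pt "0.5 -0.17 -0.86 0 0 0 0" --pt "0.5 -0.17 -0.86 0 0 0 0" --pt "0.5 -0.17 -0.86 0 0 0 0" --pt "0.5 -0.17 -0.86 0 0 0 0" --pt "0.5 -0.17 -0.86 0 0 0 0" --pt "0.5 -0.17 -0.86 0 0 0 0" --pt "0.5 -0.17 -0.86 0 0 0 0" --pt "0.5 -0.17 -0.86 0 0 0 0" --force 10

```text
time_s: 3.35
ee_pos: [0.3895, -0.0383, 0.2058]
eef_rot: [-3.141, -0.001, -0.612]
force: [0.7, -0.5, -0.1]
grip_width: 0.0474
grip_force: 0.0
```

```bash
cat >> h.py <<'E'
def go(p,yaw=None):
    o=ctrl.get_obs();y=o["eef_rot"][2];d=np.array(p)-o["ee_pos"]
    print("t",o["time_s"],"rot",o["eef_rot"].round(3),"pos",o["ee_pos"].round(4),"F",o["force"].round(1),"units",np.round([(np.cos(y)*d[0]+np.sin(y)*d[1])/.05,(np.sin(y)*d[0]-np.cos(y)*d[1])/.05,-d[2]/.05],3),"rz",None if yaw is None else round(y-yaw,3))
E
python3 - <<'E'
from h import *
go((.492,.202,.113))
c=ctrl.camera("top");K=ctrl.cut_out("knob_center",c)[0];print(K["conf"],K["centre"])
g=lambda x,y:(430+(x+.5)/12-.5,225+(y+.5)/12-.5)
tip=at_z(g(392,148),c,.053)
for t in((268,360),(272,365),(262,355)):
    q=at_z(g(*t),c,.053);d=tip-q;u=d/np.linalg.norm(d);print(np.linalg.norm(d),np.degrees(np.arctan2(d[1],d[0])),tip-.028*u,q+.021*u)
print("skirt",at_z(g(284,266),c,.027),tip, pix((.453,-.316,.027),c))
E
```

```text
t 3.35 rot [-3.141e+00 -1.000e-03 -6.120e-01] pos [ 0.3895 -0.0383  0.2058] F [ 0.7 -0.5 -0.1] units [-1.085 -5.112  1.856] rz None
0.61 [247.8, 452.6]
0.047733677571703374 -30.450743557601406 [ 0.45205905 -0.3170294   0.053     ] [ 0.45315071 -0.31767117  0.053     ]
0.048186759072239224 -29.090627820442638 [ 0.45172903 -0.31760634  0.053     ] [ 0.45243968 -0.31800174  0.053     ]
0.04751470181634439 -32.22880265915623 [ 0.45251097 -0.31628729  0.053     ] [ 0.45376742 -0.3170794   0.053     ]
skirt [ 0.45372845 -0.31784865  0.027     ] [ 0.47619688 -0.33121973  0.053     ] [452.42965683 247.00918992]
```

Request:
move_arm --pt "0.5 -0.18 -0.85 0 0 0 0" --pt "0.5 -0.18 -0.85 0 0 0 0" --pt "0.5 -0.18 -0.85 0 0 0 0" --pt "0.5 -0.18 -0.85 0 0 0 0" --pt "0.5 -0.18 -0.85 0 0 0 0" --pt "0.5 -0.18 -0.86 0 0 0 0" --pt "0.5 0 0 0.2 0 0 0" --pt "0.5 0 0 0.2 0 0 0"

```text
time_s: 4.25
ee_pos: [0.4917, 0.1996, 0.1845]
eef_rot: [3.141, 0.0, -0.611]
force: [0.1, -0.7, -0.7]
grip_width: 0.0471
grip_force: 0.0
```

```bash
python3 - <<'E'
from h import *
go((.492,.202,.113))
c=ctrl.camera("scene");cv2.imwrite("pics/s2.png",cv2.resize(c["color"][180:300,200:360],None,fx=5,fy=5,interpolation=2))
E
```

```text
t 4.25 rot [ 3.141  0.    -0.611] pos [0.4917 0.1996 0.1845] F [ 0.1 -0.7 -0.7] units [-0.022 -0.044  1.429] rz None
```

View pics/s2.png

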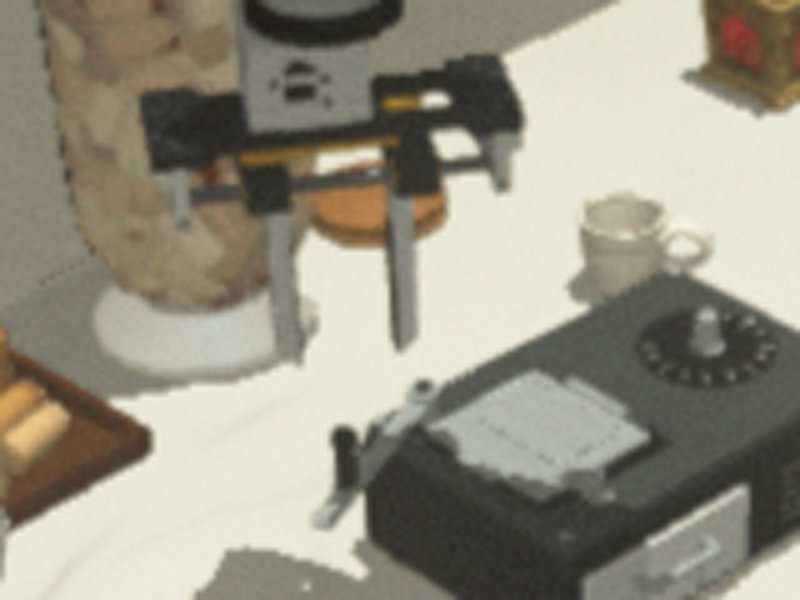

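The gripper is above the peg (peg top about (345,440) in the crop), with the fingertips at (290,360) and (402,348) straddling it. Next I descend and pinch.

Request:
move_arm --pt "0.5 0 -0.04 0.3 0 0 0" --pt "0.5 0 0 0.3 0 0 0" --pt "0.5 0 0 0.3 0 0 0" --pt "0.5 0 0 0.3 0 0 0" --pt "0.5 0 0 0.2 0 0 0" --pt "0.05 0 0 0 0 0 0" --pt "0.05 0 0 0 0 0 0" --pt "0.05 0 0 0 0 0 0" --pt "0.05 0 0 0 0 0 0" --pt "0.05 0 0 0 0 0 0" --force 10

```text
time_s: 5.3
ee_pos: [0.493, 0.2018, 0.1159]
eef_rot: [-3.141, -0.0, -0.612]
force: [0.6, 0.8, 1.4]
grip_width: 0.0132
grip_force: 10.0
```

```bash
python3 - <<'E'
from h import *
o=ctrl.get_obs();print(o["grip_width"],o["grip_force"])
go((.431,.121,.113))
P=np.array([.526,.1153]);e=o["ee_pos"][:2]-P;print(np.linalg.norm(e))
# arc waypoints
th0=np.arctan2(e[1],e[0]);th1=np.pi-np.radians(3.5)
psi=o["eef_rot"][2];prev=o["ee_pos"][:2]
for k in range(1,11):
    th=th0+(th1+.05-th0)*k/10;r=np.linalg.norm(e)+(.095-np.linalg.norm(e))*k/10
    q=P+r*np.array([np.cos(th),np.sin(th)]);d=q-prev;prev=q
    print(np.round([(np.cos(psi)*d[0]+np.sin(psi)*d[1])/.05,(np.sin(psi)*d[0]-np.cos(psi)*d[1])/.05],3),q)
E
```

```text
0.01318301423359116 10.003002136945724
t 5.3 rot [-3.141 -0.    -0.612] pos [0.493  0.2018 0.1159] F [0.6 0.8 1.4] units [-0.087  2.036  0.058] rz None
0.09258308182529049
[-0.117  0.188] [0.48285092 0.19748635]
[-0.094  0.201] [0.47321728 0.19195084]
[-0.07   0.212] [0.46429005 0.18528781]
[-0.044  0.219] [0.45620098 0.177587  ]
[-0.018  0.223] [0.44907046 0.1689535 ]
[0.009 0.224] [0.44300575 0.15950637]
[0.036 0.222] [0.43809935 0.14937693]
[0.063 0.217] [0.4344276  0.13870699]
[0.088 0.208] [0.43204952 0.12764686]
[0.113 0.197] [0.43100584 0.1163532 ]
```

Request:
move_arm --pt "0.05 -0.12 0.19 0 0 0 0" --pt "0.05 -0.09 0.2 0 0 0 0" --pt "0.05 -0.07 0.21 0 0 0 0" --pt "0.05 -0.04 0.22 0 0 0 0" --pt "0.05 -0.02 0.22 0 0 0 0" --pt "0.05 0.01 0.22 0 0 0 0" --pt "0.05 0.04 0.22 0 0 0 0" --pt "0.05 0.06 0.22 0 0 0 0" --pt "0.05 0.09 0.2 0 0 0 0" --pt "0.05 0.06 0.1 0 0 0 0" --pt "0.05 0 0 0 0 0 0"

```text
time_s: 6.4
ee_pos: [0.4321, 0.1222, 0.1156]
eef_rot: [-3.14, 0.001, -0.613]
force: [-1.2, 7.4, 4.5]
grip_width: 0.0133
grip_force: 10.0
```

```bash
python3 - <<'E'
from h import *
o=ctrl.get_obs();print(o["grip_width"],o["grip_force"]);go((.431,.116,.116))
e=o["ee_pos"][:2]-np.array([.526,.1153]);print(np.linalg.norm(e),180-np.degrees(np.arctan2(e[1],e[0])))
E
```

```text
0.013251309082259525 10.000218898057938
t 6.4 rot [-3.14e+00  1.00e-03 -6.13e-01] pos [0.4321 0.1222 0.1156] F [-1.2  7.4  4.5] units [ 0.052  0.114 -0.008] rz None
0.09411113312002353 4.176721148654565
```

Request:
move_arm --pt "0.05 0.03 0.05 0 0 0 0" --pt "0.05 0.03 0.05 0 0 0 0" --pt "0.05 0 0 0 0 0 0" --pt "0.05 0 0 0 0 0 0"

```text
time_s: 6.8
ee_pos: [0.4326, 0.118, 0.1159]
eef_rot: [-3.137, 0.001, -0.613]
force: [4.5, 21.2, 1.9]
grip_width: 0.0186
grip_force: 10.0
```

```bash
python3 - <<'E'
from h import *
o=ctrl.get_obs();go((.453,-.317,.25),-.54+np.pi/2)
E
```

```text
t 6.8 rot [-3.137e+00  1.000e-03 -6.130e-01] pos [0.4326 0.118  0.1159] F [ 4.5 21.2  1.9] units [ 5.337  6.883 -2.683] rz -1.643
```

Request:
move_arm --pt "0.4 -0.06 -0.1 0 0 0 0" --pt "0.4 0 0 0 0 0 0" --pt "0.4 0 0 0 0 0 0" --pt "0.4 0 0 -0.4 0 0 0" --pt "0.4 0 0 -0.5 0 0 0" --pt "0.4 0 0 -0.5 0 0 0" --pt "0.4 0 0 -0.4 0 0 -0.075" --pt "0.6 0.49 0.735 0 0 0 0" --pt "0.6 0.49 0.735 0 0 0 0" --pt "0.6 0.49 0.735 0 0 0 0" --pt "0.6 0.49 0.735 0 0 0 0" --pt "0.6 0.49 0.735 0 0 0 0" --pt "0.6 0.49 0.735 0 0 0 0" --pt "0.6 0.49 0.735 0 0 0 0" --pt "0.6 0.49 0.735 0 0 0 0"

```text
time_s: 8.3
ee_pos: [0.4494, -0.2331, 0.2053]
eef_rot: [3.141, 0.0, -0.538]
force: [0.5, 0.1, 0.4]
grip_width: 0.056
grip_force: 0.0
```

```bash
python3 - <<'E'
from h import *
o=ctrl.get_obs();go((.453,-.317,.032),-.54)
c=ctrl.camera("top");cv2.imwrite("pics/t3.png",cv2.resize(c["color"][170:290,190:350],None,fx=5,fy=5,interpolation=2))
E
```

```text
t 8.3 rot [ 3.141  0.    -0.538] pos [ 0.4494 -0.2331  0.2053] F [0.5 0.1 0.4] units [0.922 1.404 3.466] rz 0.002
```

View pics/t3.png

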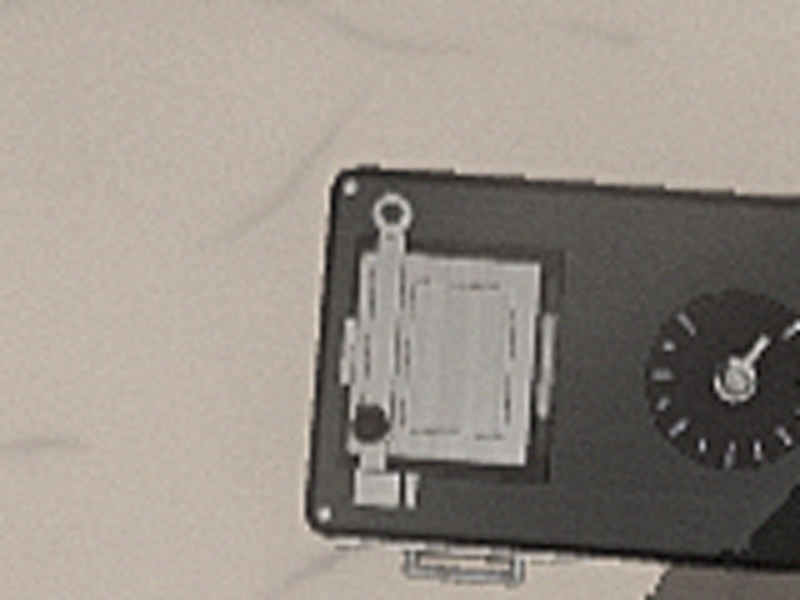

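Request:
move_arm --pt "0.5 0.46 0.7 0 0 0 0" --pt "0.5 0.46 0.7 0 0 0 0" --pt "0.5 0 0 0.6 0 0 0" --pt "0.5 0 0 0.6 0 0 0" --pt "0.5 0 0 0.6 0 0 0" --pt "0.5 0 0 0.5 0 0 0" --pt "0.5 0 0 0 0 0 0"

```text
time_s: 9.05
ee_pos: [0.452, -0.3137, 0.0872]
eef_rot: [-3.141, 0.006, -0.538]
force: [-0.4, -0.1, 1.7]
grip_width: 0.0472
grip_force: 0.0
```

```bash
python3 - <<'E'
from h import *
go((.453,-.317,.032),-.54)
c=ctrl.camera("top");cv2.imwrite("pics/k2.png",cv2.resize(c["color"][210:280,415:495],None,fx=8,fy=8,interpolation=2))
E
```

```text
t 9.05 rot [-3.141  0.006 -0.538] pos [ 0.452  -0.3137  0.0872] F [-0.4 -0.1  1.7] units [0.052 0.047 1.104] rz 0.002
```

View pics/k2.png

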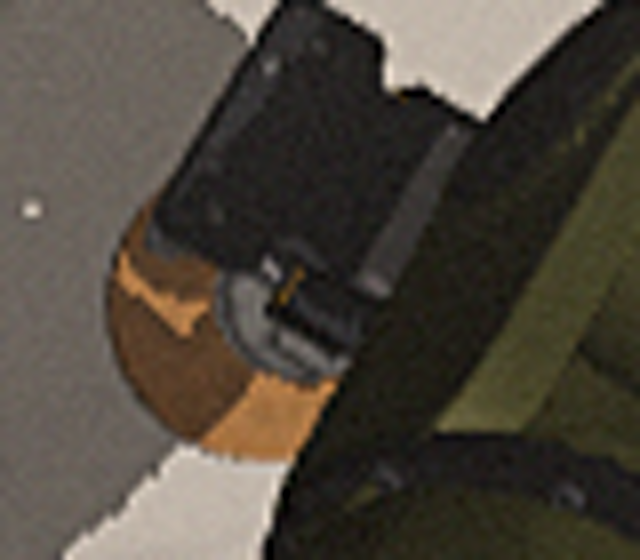

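Request:
move_arm --pt "0.5 0.05 0.05 0.3 0 0 0" --pt "0.5 0 0 0.3 0 0 0" --pt "0.5 0 0 0.3 0 0 0" --pt "0.5 0 0 0.15 0 0 0" --pt "0.5 0 0 0 0 0 0"

```text
time_s: 9.6
ee_pos: [0.4545, -0.318, 0.0375]
eef_rot: [-3.142, 0.001, -0.537]
force: [-0.3, -0.3, -0.3]
grip_width: 0.047
grip_force: 0.0
```

```bash
python3 - <<'E'
from h import *
go((.453,-.317,.032),-.54)
E
```

```text
t 9.6 rot [-3.142e+00  1.000e-03 -5.370e-01] pos [ 0.4545 -0.318   0.0375] F [-0.3 -0.3 -0.3] units [-0.036 -0.001  0.111] rz 0.003
```

Request:
move_arm --pt "0.5 -0.03 0 0.1 0 0 0" --pt "0.1 0 0 0 0 0 0" --pt "0.1 0 0 0 0 0 0" --pt "0.1 0 0 0 0 0 0" --pt "0.1 0 0 0 0 0 0" --pt "0.1 0 0 0 0 0 0" --pt "0.1 0 0 0 0 0 0" --force 8

```text
time_s: 10.3
ee_pos: [0.4535, -0.3172, 0.0332]
eef_rot: [3.142, -0.0, -0.537]
force: [0.0, 0.2, 2.4]
grip_width: 0.0161
grip_force: 8.0
```

Request:
move_arm --pt "0.1 0 0 0 0 0 0" --pt "0.1 0 0 0 0 0 0" --pt "0.1 0 0 -0.2 0 0 0" --pt "0.1 0 0 -0.4 0 0 0" --pt "0.1 0 0 -0.6 0 0 0" --pt "0.1 0 0 -0.8 0 0 0" --pt "0.1 0 0 -0.8 0 0 0" --pt "0.1 0 0 -0.2 0 0 0" --pt "0.1 0 0 0 0 0 0" --force 40

```text
time_s: 11.2
ee_pos: [0.4537, -0.3174, 0.1846]
eef_rot: [3.141, -0.003, -0.537]
force: [-0.3, -0.2, -0.4]
grip_width: 0.0156
grip_force: 40.0
```

```bash
python3 - <<'E'
from h import *
go((.4528,-.0383,.19),-.62)
E
```

```text
t 11.2 rot [ 3.141e+00 -3.000e-03 -5.370e-01] pos [ 0.4537 -0.3174  0.1846] F [-0.3 -0.2 -0.4] units [-2.872 -4.787 -0.108] rz 0.083
```

Request:
move_arm --pt "0.1 0 0 0 0 0 0.09" --pt "0.1 -0.2 -0.28 0 0 0 0" --pt "0.1 -0.4 -0.57 0 0 0 0" --pt "0.1 -0.5 -0.7 0 0 0 0" --pt "0.1 -0.5 -0.7 0 0 0 0" --pt "0.1 -0.5 -0.7 0 0 0 0" --pt "0.1 -0.5 -0.7 0 0 0 0" --pt "0.1 -0.4 -0.57 0 0 0 0" --pt "0.1 -0.2 -0.25 0 0 0 0" --pt "0.1 0 0 0 0 0 0"

```text
time_s: 12.2
ee_pos: [0.454, -0.04, 0.1819]
eef_rot: [3.141, 0.002, -0.623]
force: [0.3, -0.8, -0.5]
grip_width: 0.0156
grip_force: 40.0
```

```bash
python3 - <<'E'
from h import *
np.set_printoptions(precision=4,suppress=True)
go((.4528,-.0383,.14),-.625)
o=ctrl.get_obs()
c=ctrl.camera("top")
f=lambda x,y:(190+(x+.5)/5-.5,170+(y+.5)/5-.5)
sh=at_z(f(736,377),c,.112);tip=at_z(f(766,338),c,.091);d=tip-sh;print("t3 shaft",sh,np.hypot(*d[:2]),np.degrees(np.arctan2(d[1],d[0])))
c=ctrl.camera("scene")
p=o["ee_pos"].copy();p[2]-=.024;uv=pix(p,c);print("bore px",uv,"shaft px",pix((.4528,-.0383,.112),c))
x,y=map(int,uv);x0,y0=x-40,y-40
cv2.imwrite("pics/s3.png",cv2.resize(c["color"][y0:y0+60,x0:x0+80],None,fx=10,fy=10,interpolation=2));print(x0,y0)
# expected skirt base ellipse
E
```

```text
t 12.2 rot [ 3.141  0.002 -0.623] pos [ 0.454  -0.04    0.1819] F [ 0.3 -0.8 -0.5] units [-0.04  -0.013  0.838] rz 0.002
t3 shaft [ 0.4539 -0.0379  0.112 ] 0.023003389336534615 -38.265685862167395
bore px [341.9833 227.9603] shaft px [341.7385 242.4269]
301 187
```

View pics/s3.png

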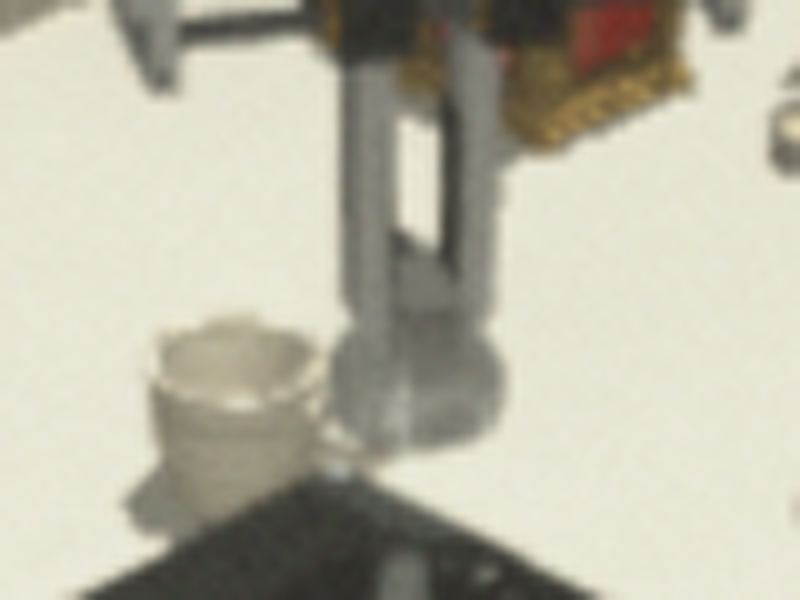

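```bash
python3 - <<'E'
from h import *
np.set_printoptions(precision=2,suppress=True,linewidth=150)
ims=[ctrl.camera("scene") for _ in range(6)];c=ims[0];g=np.mean([cv2.cvtColor(i["color"],6).astype(float) for i in ims],0)
o=ctrl.get_obs();p=o["ee_pos"].copy();p[2]-=.024
print("shaft region");print(g[240:250,333:351].round())
print("knob region");print(g[220:234,331:355].round())
a=np.linspace(0,2*np.pi,180)
def ring(P,r):return np.array([pix(P+np.array([r*np.cos(t),r*np.sin(t),0]),c) for t in a])
b=ring(p,.024);t=ring(p+[0,0,.018],.024);print("pred base max row",b[:,1].max(),"cols",b[:,0].min(),b[:,0].max(),t[:,0].min(),t[:,0].max())
s=ring(np.array([.453,-.0383,.104]),.007);s2=ring(np.array([.453,-.0383,.112]),.007);print("pred shaft cols",s[:,0].min(),s[:,0].max(),"top row",s2[:,1].min(),s2[:,1].max())
E
```

```text
shaft region
[[ 61.  60.  59.  59.  60.  60.  59.  61.  68.  78.  77.  77.  78.  80.  91. 128. 176. 209.]
 [ 60.  60.  58.  59.  56.  58.  60.  66.  71.  67.  63.  60.  60.  63.  65.  67.  90. 127.]
 [ 57.  56.  56.  52.  53.  56.  68.  83.  89.  86.  69.  56.  61.  64.  66.  59.  63.  69.]
 [ 53.  51.  50.  50.  50.  59.  84. 101. 104. 102.  85.  59.  66.  63.  58.  66.  82.  76.]
 [ 49.  50.  48.  50.  50.  60.  88. 106. 111. 104.  87.  57.  55.  50.  56.  79. 105.  94.]
 [ 48.  49.  50.  48.  50.  67.  97. 107. 110. 104.  86.  55.  48.  49.  55.  70.  72.  62.]
 [ 50.  49.  48.  49.  51.  69. 102. 108. 111. 104.  87.  55.  48.  46.  48.  52.  50.  56.]
 [ 49.  50.  49.  49.  54.  72. 101. 107. 109. 104.  88.  56.  49.  47.  47.  48.  47.  51.]
 [ 50.  49.  47.  49.  56.  78. 101. 107. 109. 105.  92.  70.  50.  47.  47.  46.  46.  49.]
 [ 49.  48.  47.  49.  57.  75.  94. 104. 106. 103.  94.  76.  49.  48.  47.  45.  45.  47.]]
knob region
[[196. 210. 223. 207. 165. 131. 128. 130. 124. 109. 108. 108. 105. 105. 103. 106. 116. 128. 146. 192. 224. 227. 227. 227.]
 [156. 190. 213. 183.
[... 1092 characters left out ...]
 140. 174. 207. 201. 175. 142. 132. 140. 145. 134. 122. 124. 125. 135. 146. 154. 177. 205. 224. 228. 229. 228. 228.]
 [131. 130. 142. 162. 171. 173. 146. 130. 132. 144. 150. 165. 169. 171. 181. 193. 206. 222. 227. 229. 229. 228. 228. 228.]
 [128. 137. 149. 153. 149. 146. 139. 136. 148. 172. 198. 221. 224. 225. 226. 227. 228. 228. 229. 229. 229. 229. 229. 229.]
 [126. 132. 150. 165. 161. 146. 151. 165. 187. 209. 228. 230. 230. 230. 230. 230. 230. 229. 230. 230. 230. 229. 229. 229.]]
pred base max row 231.58001302884037 cols 333.7668418520136 351.0676991535045 333.7898403151403 351.19777756693395
pred shaft cols 339.17052135974706 344.13580303461475 top row 241.0986310251262 243.71571110900464
```

Request:
move_arm --pt "0.1 -0.03 -0.035 0 0 0 0.02" --pt "0.1 0 0 0.3 0 0 0" --pt "0.1 0 0 0.3 0 0 0" --pt "0.1 0 0 0.2 0 0 0" --pt "0.1 0 0 0.05 0 0 0" --pt "0.1 0 0 0 0 0 0" --pt "0.1 0 0 0 0 0 0"

```text
time_s: 13.3
ee_pos: [0.4551, -0.04, 0.141]
eef_rot: [-3.141, -0.001, -0.647]
force: [0.8, -0.2, -0.6]
grip_width: 0.0158
grip_force: 40.0
```

```bash
python3 - <<'E'
from h import *
go((.4539,-.0377,.132),-.644)
E
```

```text
t 13.3 rot [-3.141e+00 -1.000e-03 -6.470e-01] pos [ 0.4551 -0.04    0.141 ] F [ 0.8 -0.2 -0.6] units [-0.047 -0.023  0.18 ] rz -0.003
```

Request:
move_arm --pt "0.1 -0.045 -0.02 0 0 0 0" --pt "0.1 0 0 0.06 0 0 0" --pt "0.1 0 0 0.06 0 0 0" --pt "0.1 0 0 0.06 0 0 0" --pt "0.1 0 0 0.04 0 0 0" --pt "0.1 0 0 0 0 0 0"

```text
time_s: 13.9
ee_pos: [0.4535, -0.0377, 0.1291]
eef_rot: [3.142, 0.001, -0.647]
force: [-0.2, 1.5, -1.8]
grip_width: 0.016
grip_force: 40.0
```

```bash
python3 - <<'E'
from h import *
go((.4539,-.0377,.125),-.644)
for i in range(4): ctrl.camera("top");o=ctrl.get_obs();print(o["ee_pos"],o["moment"].round(2),o["force"].round(1))
E
```

```text
t 13.9 rot [ 3.142e+00  1.000e-03 -6.470e-01] pos [ 0.4535 -0.0377  0.1291] F [-0.2  1.5 -1.8] units [ 0.007 -0.006  0.082] rz -0.003
[ 0.4534986  -0.03775576  0.12924499] [ 0.33 -0.05 -0.03] [ 0.1  1.5 -1.8]
[ 0.45352502 -0.03779914  0.12933014] [ 0.35  0.03 -0.01] [-0.5  1.5 -1.7]
[ 0.45352598 -0.03778445  0.12938292] [ 0.35 -0.03 -0.02] [-0.7  1.9 -1.6]
[ 0.45354582 -0.037785    0.12943148] [ 0.36 -0.   -0.04] [-0.2  1.7 -1.8]
```

Request:
move_arm --pt "0.1 0 0 0.05 0 0 0" --pt "0.1 0 0 0.05 0 0 0" --pt "0.1 0 0 0.05 0 0 0" --pt "0.1 0 0 0.04 0 0 0" --pt "0.1 0 0 0 0 0 0" --pt "0.1 0 0 0 0 0 0" --force 60

```text
time_s: 14.7
ee_pos: [0.4536, -0.0378, 0.12]
eef_rot: [-3.142, 0.0, -0.647]
force: [0.6, 2.7, 2.2]
grip_width: 0.0154
grip_force: 60.0
```

```bash
python3 - <<'E'
from h import *
go((.4539,-.0377,.115),-.644);print(ctrl.get_obs()["moment"].round(2))
E
```

```text
t 14.7 rot [-3.142  0.    -0.647] pos [ 0.4536 -0.0378  0.12  ] F [0.6 2.7 2.2] units [ 0.003 -0.005  0.101] rz -0.003
[ 0.66  0.04 -0.01]
```

Request:
move_arm --pt "0.1 0 0 0.04 0 0 0" --pt "0.1 0 0 0.04 0 0 0" --pt "0.1 0 0 0.03 0 0 0" --pt "0.1 0 0 0.02 0 0 0" --pt "0.1 0 0 0 0 0 0" --pt "0.1 0 0 0 0 0 0"

```text
time_s: 15.3
ee_pos: [0.454, -0.0379, 0.1147]
eef_rot: [-3.141, -0.001, -0.647]
force: [-6.2, 4.2, 21.1]
grip_width: 0.0154
grip_force: 60.0
```

```bash
python3 - <<'E'
from h import *
c=ctrl.camera("scene");cv2.imwrite("pics/s4.png",cv2.resize(c["color"][205:285,260:370],None,fx=7,fy=7,interpolation=2))
g=cv2.cvtColor(c["color"],6);o=ctrl.get_obs();print(o["force"].round(1),o["moment"].round(2),o["ee_pos"])
a=np.linspace(0,6.28,180);p=np.array([.454,-.0379,.0910])
for q in(p,p+[0,0,.003],p+[0,0,.018]):
    b=np.array([pix(q+[.024*np.cos(t),.024*np.sin(t),0],c) for t in a]);print(b.min(0),b.max(0))
print(g[240:262,336:350])
E
```

```text
[-6.8  3.6 20. ] [ 0.9   1.34 -0.01] [ 0.4539683  -0.03789353  0.11469154]
[332.7727825  244.16010317] [349.71978255 253.23140379]
[332.77552043 243.27229409] [349.73955701 252.32944203]
[332.78929295 238.80671147] [349.83902858 247.79195925]
[[128 129 120 102 101 100  93  99  97 101 119 128 133 165]
 [123 131 120 104 101 105  99  96  93 103 119 126 114 106]
 [127 129 118 103 102 104 100 105 100 103 115 121 113  91]
 [123 122 119 106 107 106 104 102 107 109 119 122 121 114]
 [120 119 120 113 110 108 105 103 109 111 118 121 121 119]
 [123 120 119 116 115 113 110 114 110 115 123 121 118 105]
 [127 125 120 121 122 116 112 116 118 124 123 126 124 107]
 [129 130 131 133 126 126 125 129 130 135 133 133 127 112]
 [134 134 135 137 138 138 139 138 137 137 132 128 127 105]
 [140 132 134 133 139 137 135 132 133 125 134 128 129 100]
 [136 125 136 134 137 130 139 134 126 116 134 122 121  79]
 [120 114 129 132 136 130 136 129 128 115 121 108 103  64]
 [ 87 103 111 113 120 122 125 114 114 110  98  72  58  52]
 [ 53  58  62  67  78  86  84  73  73  59  51  47  51  59]
 [ 51  59  46  44  54  55  51  49  50  56  56  45  44  45]
 [ 57  59  49  43  50  61  47  45  44  54  67  48  47  49]
 [ 50  51  48  49  52  57  48  46  47  49  51  50  43  50]
 [ 55  56  52  53  51  54  51  52  48  51  51  54  54  56]
 [ 58  56  55  54  57  54  54  56  53  58  57  55  55  55]
 [ 56  57  53  57  60  56  52  55  55  55  55  55  55  57]
 [ 54  55  55  59  58  56  55  59  56  57  55  50  56  54]
 [ 51  55  55  56  56  55  54  55  53  54  53  55  56  59]]
```

View pics/s4.png

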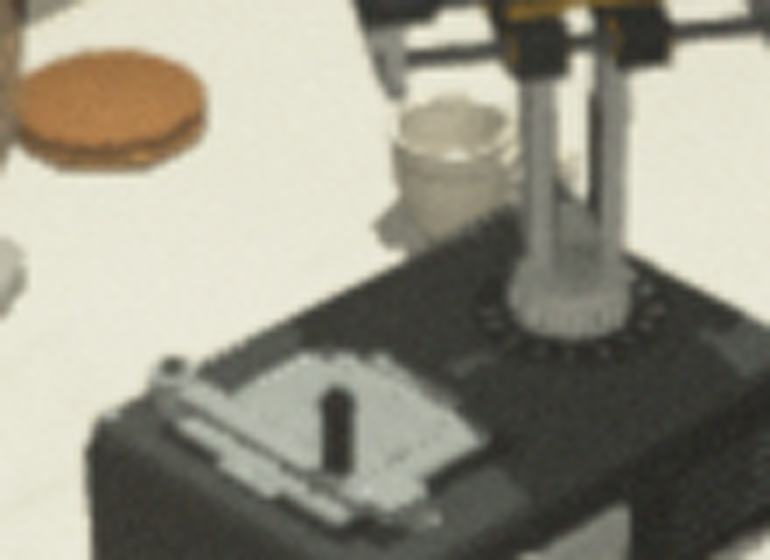

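The picture shows the knob low on the dial at about (570,300), held by both fingers. The latch arm lies across the lid, with its peg at about (338,430). The skirt's lower edge is at row 252.9, against 253.2 predicted for fully down, and the press force is about 20 N.

```bash
python3 -c "
from station import ctrl
print(ctrl.hand_in())"
```

```text
the job is handed in; nothing more can be done
None
```

I handed the job in with the latch shut, the knob fully on the D-shaft and the gripper still holding it down at about 20 N; no verdict came back, but the last picture and force reading fit the shaft being fully down.

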